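# Lock the culture cups in the display case and set the timer

### The arm

A 6-joint arm with a two-finger parallel gripper is mounted at the origin on the work surface. World frame = base frame: x ahead of the robot, y to its left, z up, the work surface at z = 0. Lengths are in mm, angles in degrees, forces in N, time in s.
With the tool pointing down it reaches from about 350 to 725 mm from the base axis. Payload 4.3 kg.
Tool frame: the origin (TCP) lies midway between the tips of the shut fingers; the grasp point (between the pads) lies 19 mm behind it; z points along the fingers, y is the line along which they close (so a half turn about z gives the same grasp; the last joint's range is limited). The gripper opens to 85 mm and grips with 20 to 120 N. Pads are 22 mm wide; open, the fingers measure 114 mm over their backs; the gripper's body (76 mm by 85 mm) begins 54 mm behind the grasp point. The pads swing forward as they close: fully open they stand 13 mm farther back than shut.
Start: joints at [62.722, 21.618, 4.641, 73.018, 0, 83.68], TCP at [205.685, 536.992, 231.329] pointing down, gripper open.
Joint ranges: [-156.06, 156.06], [-48.1, 94.91], [-58.44, 69.94], [-101.28, 121.22], [-78.64, 73.56], [-180, 180]. Speed limits (degrees/s): [147.25, 147.25, 180, 180, 180, 180].

### API

Orientations are given as a 3x3 rotation matrix whose columns are the frame's x, y, z axes.
In Python, from workcell import ctrl gives the robot as it stands. Calls block until the motion is done:
- ctrl.movep(position, orientation): joint-space move of the TCP to a pose.
- ctrl.move_straight(position, v=150, rotation=None, f_stop=None): straight line of the TCP; rotation=None keeps the orientation; v is the mean speed in mm/s. With f_stop (N) it stops when the force on the tool has changed by that much, and returns True; else False.
- ctrl.goto_joints(angles): joint-space move.
- ctrl.gripper_open() and ctrl.gripper_close(squeeze=None): open the fingers fully, or close them until they stop; squeeze is the grip in N (None keeps the last).
- ctrl.pause(seconds).
- ctrl.solve_ik(position, orientation): joint angles nearest the present ones, or None.
- ctrl.sense(): the state.
- ctrl.read_camera(name): name is "scene" or "top" or "wrist"; returns a dict with "frame" (384x512x3 uint8, red, green, blue), "vfov" (degrees; the focal length in pixels is half the picture's height over the tangent of half this angle, whatever the lens; pixels are square), "cx", "cy" (the principal point, pixels), "rvec" (rotation vector, rad) and "tvec" (3), from world to camera coordinates, as OpenCV has them; the wrist camera has in their place "mount" (4x4, takes a point from camera to tool coordinates, whose origin is the TCP and whose axes are the flange's). Camera axes: x right, y down, z forward; pixel columns grow to the right and rows downward; lengths in mm; the calibration is good to about 2 mm. A picture is of the moment at which its call begins: read the wrist's pose just before it. There is no depth.
A pose or a line that the arm cannot do raises ctrl.Unreachable and nothing moves.
- ctrl.finish_job(): hands the job in; it is judged then, once.
Trained networks look in a picture, given as the dict that the camera call returned (one of the last four; its "shot" number tells which), for a name from the list of things; names that differ only in an ending like _2 or _b are one class to them, and where a whole thing is asked for, a point or a joint stands for the part that bears it (a point fixed in the world has none). Each returns a list of dicts, best first, with "p" (0 to 1); they miss things now and then, are a little off and sometimes report something else, mostly with a low value. They report only what shows in the picture. A call takes as long as a camera call. They do not tell look-alikes from the thing itself.
- ctrl.look_for(picture, name): "xy" ([column, row] in pixels, amid what is visible of it).
The state is a dict: "time_s": time; "q": joint angles; "qvel": joint speeds; "joint_efforts": joint torques, N m; "eef_pos": TCP position; "tcp_rot": TCP orientation; "force": force on the tool from outside, world axes, zero at the start; "torque": the same for the moment, N m; "grip_width": finger opening in mm; "grip_force": force on a finger pad.
Only numpy, scipy, OpenCV 4.12 (cv2) and the standard library are available. Lean on these libraries where they do the work, as an engineer would, in place of code of your own. Each camera call takes 0.05 s, during which the arm holds its last target. There are 200 camera calls.

### The job

Close up the plant counter for the night: stand every clear white-capped culture cup upright on the floor of the display case, sliding the lid open as far as you need, slide the lid fully shut, and only then press the padlock's shackle down until it clicks home and stays. Also turn the timer's dial clockwise until its white pointer is at the green mark, pressing down on it as you turn so that the timer ends up centred and square on its slate tile as it stood. Leave the other things on the counter where they are.

Things in the scene. Friction and masses are not known exactly. Their poses are not given: they have to be found in the camera images.
- case: Clear display case with aluminium edges, fixed to the counter: an open-topped box 200 (x) x 310 (y) x 72 mm high, walls and floor 8 mm, inside 184 x 294 mm. Origin at the centre of its underside, z up; its front, with the brass padlock, faces -x (the robot). Two aluminium rails run along its y edges (tops at z 84 mm) and on behind it to x +275 mm.
- lid (a joint): Sliding clear lid of the case, flat on its top (lid's underside at z 74, its upper face at z 80 mm in the case frame), in m: 0 = fully shut, grows as it slides to the case's +x, 0.180 = fully open (the case is then uncovered to x +80 mm of the case frame). Slides against about 3 N and stays where it is left. A steel tongue with an eye on its front edge comes to lie under the raised free leg of the padlock's shackle as it shuts.
- lid_handle (a point): Centre of the lid's black grip bar, 14 mm thick along the case's x, 60 mm long along the case's y, 26 mm high, upright on the lid; this point is 13 mm below the bar's top. In the case frame it is at y -100 mm and at x -75 mm when shut, +105 mm when fully open. Pinch across x from above. Its axes are the case's.
- shackle (a joint): Steel shackle of the brass padlock, in m: 0 = sprung up and open, 0.016 = pressed fully down. It moves straight down. A hidden pawl resists with up to about 8 N, which peaks about half way; let go before about 11 mm and it springs up again, beyond that it snaps home and stays at 15.5 to 16 mm.
- shackle_top (a point): Highest point of the shackle's bow (the middle of its crossbar, a 9 mm round bar along the case's y, bow 33 mm wide), moving with it. In the case frame at x -116, y 0, z 116 mm when up, 100 mm when home.
- tile: Dark slate tile, fixed on the counter, 105 x 105 x 6 mm; origin at the centre of its underside. Its x axis is the way the timer stands on it.
- timer: Round white free-standing timer, 90 mm across, four rubber feet, 0.25 kg, loose on the tile, a dark window on its -x side. Origin at the centre of its underside (on the tile's top, z 6 mm). Total height with dial and bar 70 mm. x axis parallel to the tile's at the start. It spins on the tile with its dial unless it is pressed down with about 8 N or more.
- dial (a joint): Dial of the timer, rad, clockwise seen from above, 0 to 5.2; 0 = white pointer towards the timer's -x. Starts between 0 and 0.4. The green mark is at 2.1. Turns against a stiff friction of 0.12 N m and stays where it is left.
- dial_grip (a point): On the dial's axis at the middle of its black grip bar, turning with the dial: bar 52 mm long along this x axis, 14 mm thick along this y axis, 26 mm high (13 mm above and below this point), upright on a grey disc of 66 mm diameter that turns with it: fingers that straddle the bar can press on the disc. The white pointer line runs along the bar towards this -x.
- timer_mark (a point): Green mark on the timer's rim, 39 mm from its axis.
- cup1: Clear plant culture cup with a white cap and a green plantlet, a plain cylinder 50 mm across and 56 mm high, about 0.12 kg. Origin at the centre of its underside, z up. Not all of the four are there in every start.
- cup2: Clear plant culture cup with a white cap and a green plantlet, a plain cylinder 50 mm across and 56 mm high, about 0.12 kg. Origin at the centre of its underside, z up. Not all of the four are there in every start.
- cup3: Clear plant culture cup with a white cap and a green plantlet, a plain cylinder 50 mm across and 56 mm high, about 0.12 kg. Origin at the centre of its underside, z up. Not all of the four are there in every start.
- cup4: Clear plant culture cup with a white cap and a green plantlet, a plain cylinder 50 mm across and 56 mm high, about 0.12 kg. Origin at the centre of its underside, z up. Not all of the four are there in every start.
- amber_jar: Bystander: squat amber glass jar with a cork, 62 mm across, 86 high. Origin at its underside.
- mister: Bystander: green spray bottle with a white head, 66 mm across, 170 high. Origin at its underside.
- red_pot: Bystander: terracotta pot with red leaves, 82 mm across, leaves to 140 high. Origin at its underside.
- pale_pot: Bystander: terracotta pot with pale leaves, 82 mm across, leaves to 140 high. Origin at its underside.
- brush: Bystander: hand brush lying flat. Origin at its underside.
- plant_labels: Bystander: stack of white paper labels, 50 x 90 x 30 mm. Origin at its underside.
- feed: Bystander: bottle with an orange cap, 60 mm across, 150 high. Origin at its underside.
Not all that is in view belongs to the job. There is more than one size of the timer; the job needs the larger. Leave any turquoise look-alike of the cup1 alone.

How it is judged (in metres and radians):
On the way, in this order (a step that is already met when the one before it is completed fails the run):
1. all the cups stand in the case and the lid is shut, the shackle still up (x of cup1 in the frame of case between -0.09 and 0.09 m and y of cup1 in the frame of case between -0.145 and 0.145 m and z of each of cup1, cup2, cup3, cup4 in the frame of case below 0.03 m and angle between each of cup1, cup2, cup3, cup4's own z axis and vertical below 0.2 rad and x of cup2 in the frame of case between -0.09 and 0.09 m and y of cup2 in the frame of case between -0.145 and 0.145 m and x of cup3 in the frame of case between -0.09 and 0.09 m and y of cup3 in the frame of case between -0.145 and 0.145 m and x of cup4 in the frame of case between -0.09 and 0.09 m and y of cup4 in the frame of case between -0.145 and 0.145 m and value of joint each of lid, shackle below 0.006 m), for 0.2 s.
2. the shackle is pressed home with the lid shut (value of joint lid below 0.006 m and value of joint shackle above 0.0145 m), for 0.3 s.
At the end, for the whole second after the job is handed in: Every cup present stands upright (within 0.2 rad) on the floor of the case, the lid is shut to within 6 mm, the shackle is latched down (beyond 14.5 mm), the dial stands at 2.1 +/- 0.15 rad, and the timer stands at rest on its tile within 20 mm of the centre and 0.26 rad of square (all of step 2 and x of cup1 in the frame of case between -0.09 and 0.09 m and y of cup1 in the frame of case between -0.145 and 0.145 m and z of each of cup1, cup2, cup3, cup4 in the frame of case below 0.03 m and angle between each of cup1, cup2, cup3, cup4's own z axis and vertical below 0.2 rad and x of cup2 in the frame of case between -0.09 and 0.09 m and y of cup2 in the frame of case between -0.145 and 0.145 m and x of cup3 in the frame of case between -0.09 and 0.09 m and y of cup3 in the frame of case between -0.145 and 0.145 m and x of cup4 in the frame of case between -0.09 and 0.09 m and y of cup4 in the frame of case between -0.145 and 0.145 m and value of joint dial between 1.95 and 2.25 rad and angle between the x axis of timer and the x axis of tile, either way round below 0.26 rad and horizontal distance between timer and tile below 0.02 m and angle between timer's own z axis and vertical below 0.1 rad and linear speed of timer below 0.02 m/s); the robot touches nothing.
It fails at once if the shackle is pressed down before the lid is shut (value of joint shackle above 0.0125 m and value of joint lid above 0.012 m).
It fails at once if a bystander is shoved more than 40 mm or tipped over (distance of any of amber_jar, mister, red_pot, pale_pot, brush, plant_labels, feed from where it was at the start of the episode above 0.04 m or angle between any of amber_jar, mister, red_pot, pale_pot, feed's own z axis and vertical above 0.5 rad).
Of cup1, cup2, cup3, cup4 only 2 to 4 are there at a start; the rules pass over those that are not, and their reading is None.
At some moment in a run one of cup1, cup2, cup3, cup4 may be knocked a few centimetres aside while the robot is not near it.
It also fails if it takes over 210 s, if anything falls off the work surface, if the arm or the gripper's body presses on something with over 40 N, if the wrist force passes 120 N, or if a joint passes its speed limit or range.

## Working session

There is one attempt and no reset: what is moved stays moved. The work goes in short steps, each a Python script; the robot and the scene stay as the last script left them, time stands still between calls to the robot, and variables do not carry over. Pictures are saved under pics/ and viewed, at most 14 in all, crops included, and the job is handed in when it is done.

```bash
mkdir -p pics; ls; cat > h.py <<'E'
import numpy as np, cv2
from workcell import ctrl
def snap(name, fn=None):
    s=ctrl.sense(); p=ctrl.read_camera(name); p['s']=s
    if fn: cv2.imwrite('pics/'+fn, p['frame'][:,:,::-1])
    return p
def cam(p):
    if 'rvec' in p:
        R,_=cv2.Rodrigues(np.array(p['rvec'],float)); t=np.array(p['tvec'],float).ravel()
        return R,t
    M=np.array(p['mount']); T=np.eye(4); T[:3,:3]=np.array(p['s']['tcp_rot']); T[:3,3]=p['s']['eef_pos']
    W=np.linalg.inv(T@M); return W[:3,:3],W[:3,3]
def foc(p): return p['frame'].shape[0]/2/np.tan(np.radians(p['vfov'])/2)
def ray(p,xy,z):
    R,t=cam(p); f=foc(p)
    d=R.T@np.array([(xy[0]-p['cx'])/f,(xy[1]-p['cy'])/f,1.]); o=-R.T@t
    return o+d*(z-o[2])/d[2]
def proj(p,X):
    R,t=cam(p); f=foc(p); c=R@np.array(X,float)+t
    return np.array([p['cx']+f*c[0]/c[2],p['cy']+f*c[1]/c[2]])
def down(yaw):  # tool x axis at yaw deg, z down ; tool y = yaw-90
    a=np.radians(yaw); x=np.array([np.cos(a),np.sin(a),0]); z=np.array([0,0,-1.]); return np.column_stack([x,np.cross(z,x),z])
E
python3 - <<'E'
from h import *
for n in ('scene','top'):
    p=snap(n,n+'0.png'); print(n,p['vfov'],p['cx'],p['cy'],{k:v for k,v in p.items() if k not in('frame','s')})
    for nm,z in (('cup1',28),('timer',40),('dial_grip',56),('timer_mark',40),('tile',6),('case',40),('lid_handle',93),('shackle_top',116),('amber_jar',40),('mister',80),('red_pot',70),('pale_pot',70),('brush',10),('plant_labels',30),('feed',70)):
        for d in ctrl.look_for(p,nm):
            if d['p']>.15: print(nm,np.round(d['xy']),round(d['p'],2),np.round(ray(p,d['xy'],z)[:2]))
print(np.round(ctrl.sense()['tcp_rot'],3))
E
```

```text
pics
scene 54.92786544135654 259.7135957445098 184.0211210025859 {'vfov': 54.92786544135654, 'cx': 259.7135957445098, 'cy': 184.0211210025859, 'rvec': array([ 2.06598449,  1.02021969, -0.50211716]), 'tvec': array([-321.06908162, -202.92880519, 1598.02200513]), 'shot': 1}
cup1 [140. 231.] 0.56 [ 439. -387.]
cup1 [167. 258.] 0.55 [ 586. -367.]
cup1 [221. 198.] 0.54 [ 464. -110.]
cup1 [197. 210.] 0.54 [ 465. -203.]
timer [192. 300.] 0.93 [ 757. -382.]
timer [168. 264.] 0.65 [ 616. -377.]
dial_grip [169. 256.] 0.83 [ 605. -368.]
dial_grip [192. 296.] 0.58 [ 757. -379.]
timer_mark [170. 262.] 0.93 [ 614. -372.]
timer_mark [192. 303.] 0.8 [ 763. -386.]
timer_mark [375. 143.] 0.4 [570. 547.]
tile [172. 279.] 0.81 [ 642. -383.]
tile [332. 119.] 0.73 [286. 598.]
tile [ 95. 261.] 0.33 [ 449. -533.]
case [316. 179.] 0.69 [593. 204.]
lid_handle [334. 184.] 0.74 [696. 179.]
shackle_top [169. 258.] 0.51 [ 665. -384.]
amber_jar [244. 217.] 0.6 [ 593. -108.]
amber_jar [ 96. 258.] 0.28 [ 473. -529.]
mister [ 97. 257.] 0.79 [ 511. -528.]
red_pot [377. 146.] 0.81 [613. 497.]
pale_pot [333. 121.] 0.83 [
[... 638 characters left out ...]
0.43 [ 736. -373.]
timer_mark [350. 148.] 0.81 [ 734. -370.]
timer_mark [349. 189.] 0.57 [ 589. -364.]
tile [339. 193.] 0.78 [ 580. -338.]
case [186. 182.] 0.89 [613. 207.]
amber_jar [274. 192.] 0.66 [ 579. -103.]
mister [399. 204.] 0.84 [ 534. -521.]
mister [114. 207.] 0.59 [523. 439.]
mister [350. 187.] 0.39 [ 591. -359.]
mister [350. 184.] 0.34 [ 602. -357.]
red_pot [107. 172.] 0.7 [645. 471.]
red_pot [276. 227.] 0.63 [ 458. -107.]
pale_pot [101. 247.] 0.69 [390. 485.]
brush [312. 153.] 0.56 [ 723. -243.]
plant_labels [118. 209.] 0.88 [517. 444.]
feed [391. 184.] 0.96 [ 603. -501.]
feed [314. 152.] 0.61 [ 714. -238.]
[[-0.934  0.358  0.   ]
 [ 0.358  0.934  0.   ]
 [-0.     0.    -1.   ]]
```

```bash
python3 - <<'E'
import cv2
a=cv2.imread('pics/top0.png'); b=cv2.imread('pics/scene0.png')
cv2.imwrite('pics/top0c.png',cv2.resize(a[110:290,70:430],None,fx=2.2,fy=2.2,interpolation=cv2.INTER_CUBIC))
cv2.imwrite('pics/scene0c.png',cv2.resize(b[90:340,60:420],None,fx=2.2,fy=2.2,interpolation=cv2.INTER_CUBIC))
E
```

```text
(no output)
```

View pics/top0c.png

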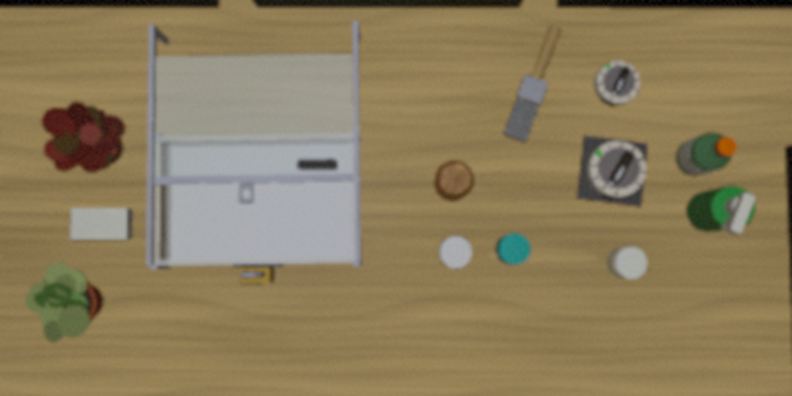

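View pics/scene0c.png

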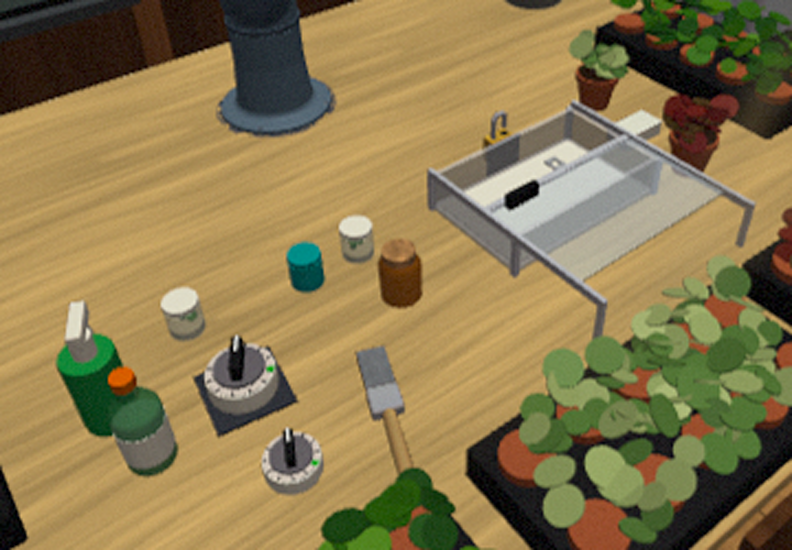

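The top crop shows two white-capped cups at about top pixels (277,225) and (356,229), and a turquoise look-alike at (303,223), which I'll leave alone. The larger timer is on its slate tile at (350,187). The smaller one at (351,147) is not part of the job. The lid is already partly open. Next I'll take wrist close-ups on the approach.

```bash
python3 - <<'E'
from h import *
p=snap('top')
g=lambda c,z: np.round(ray(p,(c[0]/2.2+70,c[1]/2.2+110),z)[:2])
print('rails FL,BL,FR,BR',[g(c,84) for c in((152,268),(152,27),(358,265),(357,22))],'lidfront',g((247,180),77),'handle top',g((317,164),106))
ctrl.movep([580,190,330],down(180)); 
Q=[([580,190,330],'w_case.png',('lid_handle',93),('shackle_top',116)),([440,-110,260],'w_a.png',('cup1',56)),([520,-375,280],'w_b.png',('cup1',56),('dial_grip',76),('timer_mark',45),('tile',6))]
for q in Q:
    ctrl.movep(q[0],down(180)); p=snap('wrist',q[1])
    for nm,z in q[2:]:
        for d in ctrl.look_for(p,nm):
            if d['p']>.2: print(nm,np.round(d['xy']),round(d['p'],2),np.round(ray(p,d['xy'],z)[:2],1))
np.save('wb.npy',0)
print(np.round(p['mount'],2),p['vfov'],ctrl.sense()['q'],ctrl.sense()['time_s'])
a=[cv2.imread('pics/'+q[1]) for q in Q]
cv2.imwrite('pics/w_all.png',np.vstack([np.hstack(a[:2]),np.hstack([a[2],a[2]*0])])[:, :] if 0 else np.hstack([cv2.resize(a[0],(400,300)),cv2.resize(a[2],(400,300))]))
E
```

```text
rails FL,BL,FR,BR [array([440., 353.]), array([814., 363.]), array([445.,  39.]), array([823.,  43.])] lidfront [575. 212.] handle top [597. 101.]
lid_handle [266. 209.] 0.95 [650.2 205. ]
shackle_top [264.  19.] 0.59 [433.9 200. ]
shackle_top [  5. 214.] 0.43 [ 648.6 -117.6]
cup1 [257. 178.] 0.84 [ 460.6 -107. ]
cup1 [179. 182.] 0.69 [ 465.6 -197.7]
cup1 [ 30. 164.] 0.6 [ 444.  -365.4]
cup1 [251.  96.] 0.9 [ 449.1 -378.5]
cup1 [396. 113.] 0.8 [ 468.5 -212.9]
cup1 [474. 109.] 0.7 [ 463.2 -124. ]
cup1 [156. 235.] 0.67 [ 622.3 -502.7]
dial_grip [260. 214.] 0.96 [ 584.  -367.1]
dial_grip [258. 300.] 0.65 [ 707.8 -369.5]
timer_mark [258. 209.] 0.88 [ 591. -370.]
timer_mark [249. 292.] 0.8 [ 719.  -382.4]
tile [250. 176.] 0.88 [ 558.1 -380.5]
[[  -0.     -0.95   -0.32   83.7 ]
 [   1.     -0.     -0.     -0.36]
 [  -0.     -0.32    0.95 -142.04]
 [   0.      0.      0.      1.  ]] 63.131449517667036 [-4.13716619e+01  2.99844753e+01  2.49054840e+01  8.48902199e+01
  6.27659110e-03 -4.14583060e+01] 6.6333
```

View pics/w_all.png

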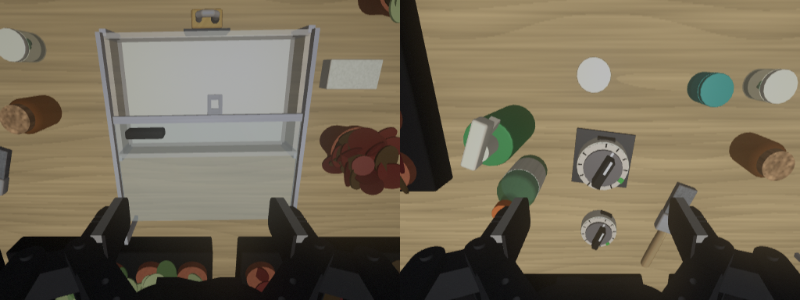

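The case view shows the padlock at (207,18), the front rail ends at (98,33) and (317,28), and the handle at (145,133). The timer view shows cup B at (594,75), the turquoise cup at (711,90), and the large timer on its tile at (603,163). I'll fit the case pose and pick cup A.

```bash
cat >> h.py <<'E'
def pick(x,y,yaw,z=18):
    ctrl.movep([x,y,150],down(yaw)); ctrl.gripper_open()
    ctrl.move_straight([x,y,z],v=120); ctrl.gripper_close(30); ctrl.pause(.2)
    ctrl.move_straight([x,y,190],v=150); return ctrl.sense()['grip_width']
E
python3 - <<'E'
from h import *
# case view geometry: tool pose known (580,190,330) down(180)
p=ctrl.read_camera('wrist'); p['s']={'tcp_rot':down(180),'eef_pos':[580,190,330]}
g=lambda c,z: np.round(ray(p,(c[0]*1.28,c[1]*1.28),z)[:2],1)
print('front rails',g((98,33),84),g((317,28),84),'rail mid R->', g((118,200),84),g((300,200),84),'handle ends top',g((125,133),106),g((165,131),106),'lid front',g((112,119),80),g((303,117),80),'shackle',g((207,13),116))
for yaw in (90,-90): print(yaw, ctrl.solve_ik([461,-107,150],down(yaw)))
print(pick(461,-107,90), ctrl.sense()['time_s'])
E
```

```text
front rails [451.8  44.1] [445.5 359.4] rail mid R-> [726.3  43.2] [726.6 372.5] handle ends top [595.1  75.2] [592.  137.3] lid front [578.6  48.2] [575.5 358.8] shackle [432.  200.3]
90 [-20.75382362  12.44426507 -20.42240181  57.13333311   0.
  69.24617638]
-90 [ -20.75382362   12.44426507  -20.42240181   57.13333311    0.
 -110.75382362]
49.08082043694342 11.7667
```

```bash
cat >> h.py <<'E'
C=np.array([547,203.]); CY=1.1
def cw(x,y):
    a=np.radians(CY); return C+np.array([[np.cos(a),-np.sin(a)],[np.sin(a),np.cos(a)]])@np.array([x,y])
def place(cx,cy,z=26):
    x,y=cw(cx,cy); R=down(180+CY)
    ctrl.movep([x,y,200],R); ctrl.move_straight([x,y,45],v=150)
    r=ctrl.move_straight([x,y,z],v=40,f_stop=6); zz=ctrl.sense()['eef_pos'][2]
    ctrl.gripper_open(); ctrl.pause(.2); ctrl.move_straight([x,y,200],v=180); return r,zz
E
python3 - <<'E'
from h import *
print(place(-38,70), ctrl.sense()['time_s'])
p=snap('wrist','pl_a.png')
# look at B closer
ctrl.movep([500,-375,230],down(180)); p=snap('wrist','b1.png')
for d in ctrl.look_for(p,'cup1'): print(np.round(d['xy']),round(d['p'],2),np.round(ray(p,d['xy'],56)[:2],1))
for d in ctrl.look_for(p,'dial_grip'): print('dial',np.round(d['xy']),round(d['p'],2),np.round(ray(p,d['xy'],76)[:2],1))
print(ctrl.sense()['time_s'])
a=cv2.imread('pics/pl_a.png');b=cv2.imread('pics/b1.png');cv2.imwrite('pics/ab.png',np.hstack([cv2.resize(a,(400,300)),cv2.resize(b,(400,300))]))
E
```

```text
(True, np.float64(26.736011462474234)) 16.6083
[246. 120.] 0.9 [ 450.3 -383.2]
[415. 137.] 0.56 [ 467.2 -212.8]
dial [261. 247.] 0.91 [ 581.6 -367.2]
dial [257. 335.] 0.6 [ 700.1 -371.3]
dial [250. 202.] 0.32 [ 530.4 -379. ]
19.1167
```

View pics/ab.png

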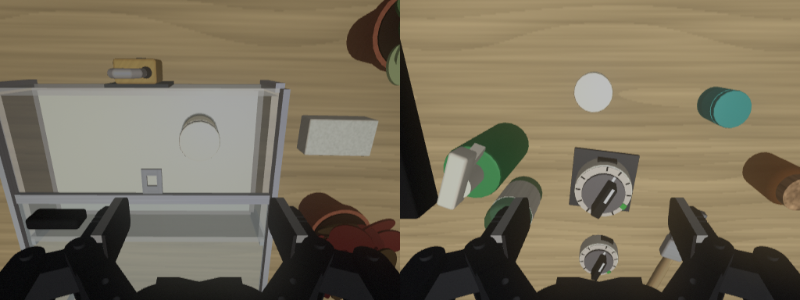

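Left: cup A stands upright in the case at (199,135). Right: cup B is at (594,92), with the timer clear of it. Picking B.

```bash
python3 - <<'E'
from h import *
print(pick(449,-382,180))
print(place(-38,-70), ctrl.sense()['time_s'])
p=snap('wrist','pl_b.png'); t=snap('top','top1.png')
for q,n in ((p,'w'),(t,'t')):
    for d in ctrl.look_for(q,'cup1'): print(n,np.round(d['xy']),round(d['p'],2),np.round(ray(q,d['xy'],64)[:2],1))
ctrl.movep([530,200,330],down(180)); snap('wrist','case2.png')
a=cv2.imread('pics/case2.png');b=cv2.imread('pics/top1.png')
cv2.imwrite('pics/c2.png',np.hstack([cv2.resize(a,(400,300)),cv2.resize(b[120:270,110:310],(400,300))]))
E
```

```text
49.570993816005135
(True, np.float64(26.622948477195532)) 28.275
w [376. 156.] 0.85 [485.  240.7]
w [253. 176.] 0.85 [505.5 130.6]
t [306. 221.] 0.53 [ 476.9 -208.8]
t [211. 218.] 0.49 [487.3 114.8]
t [ 99. 246.] 0.27 [390.7 493.2]
```

View pics/c2.png

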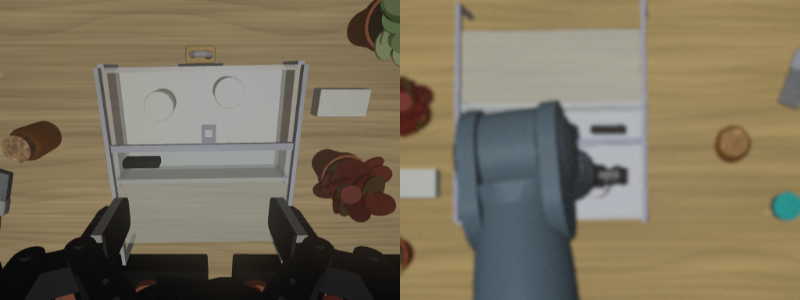

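Both cups are upright in the case at (160,105) and (229,92). Cup A was nudged a few centimetres but is still inside, so I'll shut the lid.

```bash
python3 - <<'E'
from h import *
p=ctrl.read_camera('wrist'); p['s']={'tcp_rot':down(180),'eef_pos':[530,200,330]}
g=lambda c,z: np.round(ray(p,(c[0]*1.28,c[1]*1.28),z)[:2],1)
h=(g((122,162),106)+g((161,161),106))/2; print('handle',h,'shackle',g((201,54),116),'front',g((97,67),84),g((306,63),84))
h=(h+np.array([593.5,106.2]))/2
R=down(90+CY)
ctrl.movep([h[0],h[1],180],R); print(ctrl.move_straight([h[0],h[1],87],v=100,f_stop=8))
ctrl.gripper_close(40); ctrl.pause(.2); s=ctrl.sense(); print('grip',s['grip_width'],s['eef_pos'],s['force'])
d=cw(-1,0)-cw(0,0); 
L=123; e=h+d*L
r=ctrl.move_straight([e[0],e[1],87],v=60,f_stop=15); s=ctrl.sense(); print(r,s['eef_pos'],s['force'],s['grip_width'],(s['eef_pos'][:2]-C))
if not r:
    e=e+d*12; r=ctrl.move_straight([e[0],e[1],87],v=25,f_stop=12); s=ctrl.sense(); print(r,s['eef_pos'],s['force'])
ctrl.gripper_open(); ctrl.pause(.2); e=ctrl.sense()['eef_pos']; ctrl.move_straight([e[0],e[1],200],v=150)
ctrl.movep([500,200,300],down(180)); p=snap('wrist','shut.png'); print(ctrl.sense()['time_s'])
for d in ctrl.look_for(p,'shackle_top'): print('sh',np.round(d['xy']),round(d['p'],2),np.round(ray(p,d['xy'],116)[:2],1))
E
```

```text
handle [592.65 107.1 ] shackle [431.5 202.6] front [448.3  46.3] [442.9 360.3]
False
grip 13.11434663481525 [594.11100508 106.68101004  87.62343495] [3.10003114 0.03118094 2.97295184]
False [473.51956474 104.62133371  87.63732654] [10.65587452  1.00580277 -2.83058035] 12.725497806957012 [-73.48043526 -98.37866629]
True [473.65748139 104.65261658  87.62018007] [ 0.90867855 -0.00681603  0.90463509]
37.925
sh [256. 100.] 0.59 [431.3 201.1]
```

View pics/shut.png

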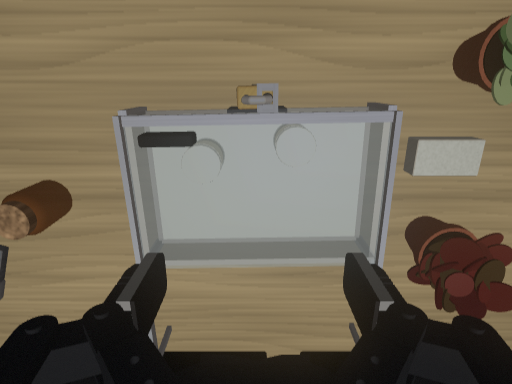

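The lid is shut with the tongue under the shackle at (258,99), and both cups show through it. Now I'll press the shackle.

```bash
python3 - <<'E'
from h import *
ctrl.gripper_close(40)
x,y=431.5,201.5
ctrl.movep([x,y,135],down(180+CY)); f0=ctrl.sense()['force']
print(ctrl.move_straight([x,y,112],v=40), ctrl.sense()['force']-f0)
r=ctrl.move_straight([x,y,94],v=30,f_stop=22); s=ctrl.sense(); print(r,s['eef_pos'],s['force']-f0); 
ctrl.pause(.3)
ctrl.move_straight([x,y,200],v=120); ctrl.gripper_open()
ctrl.movep([500,200,300],down(180)); p=snap('wrist','locked.png')
# timer look
ctrl.movep([600,-368,250],down(180)); q=snap('wrist','timer.png'); print(ctrl.sense()['time_s'])
for nm,z in(('dial_grip',76),('timer',45),('tile',6),('timer_mark',45)):
    for d in ctrl.look_for(q,nm)[:2]: print(nm,np.round(d['xy']),round(d['p'],2),np.round(ray(q,d['xy'],z)[:2],1))
a=cv2.imread('pics/locked.png');b=cv2.imread('pics/timer.png')
cv2.imwrite('pics/lt.png',np.hstack([cv2.resize(a[60:210,160:360],(400,300)),b[75:375,56:456]]))
E
```

```text
False [ 0.01479685 -0.89075044  1.49424253]
True [431.69119588 201.6243004  100.07679032] [-4.72117539 -1.66144203  9.80690515]
45.5
dial_grip [254. 157.] 0.7 [ 588.7 -367.1]
dial_grip [252. 262.] 0.62 [ 713.3 -370.5]
timer [248. 258.] 0.96 [ 726.4 -375. ]
timer [254. 157.] 0.58 [ 595.9 -368.2]
tile [254. 116.] 0.86 [ 553.2 -368. ]
timer_mark [248. 257.] 0.97 [ 724.5 -375.6]
```

View pics/lt.png

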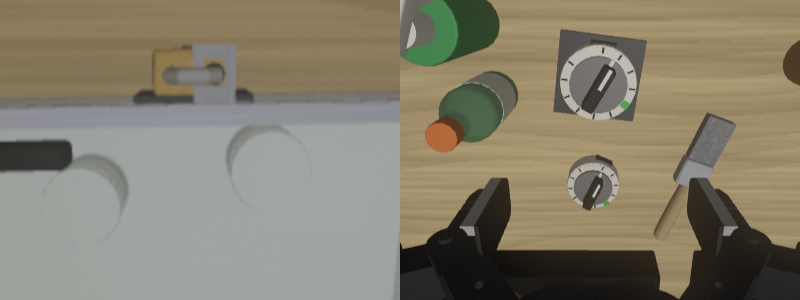

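The shackle is down (it bottomed out at z 100). The larger timer is at crop (599,82), with the bar pointing from (586,108) to the pointer end at (612,64) and the green mark at (624,105). Now I'll measure the angles.

```bash
python3 - <<'E'
from h import *
p=ctrl.read_camera('wrist'); p['s']=ctrl.sense()
g=lambda c,z: ray(p,(c[0]-344,c[1]+75),z)[:2]
T=[g(c,6) for c in((562,30),(646,40),(633,121),(554,110))]
print('tile',np.round(np.mean(T,0),1),[round(float(np.degrees(np.arctan2(*(b-a)[::-1]))),1) for a,b in zip(T,T[1:]+T[:1])])
a,b=g((613,64),76),g((586,109),76); print('bar mid',(a+b)/2,'len',np.linalg.norm(a-b),'pointer dir',np.degrees(np.arctan2(*(a-b)[::-1])))
m=g((624,105),45); print('mark',m)
# dial bar segmentation in a zoom for refinement
f=cv2.resize(p['frame'][105:215,200:320,::-1],(600,550),interpolation=cv2.INTER_CUBIC); cv2.imwrite('pics/tz.png',f)
E
```

```text
tile [ 597.3 -367.5] [83.4, -6.6, -98.4, 172.0]
bar mid [ 593.26977254 -367.14767238] len 55.34421756603915 pointer dir 149.68484728718238
mark [ 622.14407729 -338.25406398]
```

View pics/tz.png

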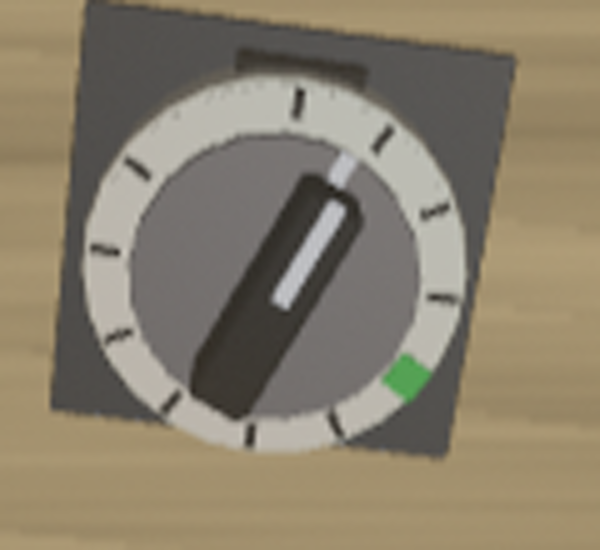

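```bash
python3 - <<'E'
from h import *
x,y,a0=596,-367.4,149.7
ctrl.gripper_open(); ctrl.movep([x,y,130],down(a0)); f0=ctrl.sense()['force']
print(ctrl.move_straight([x,y,55],v=60,f_stop=6),ctrl.sense()['eef_pos'])
ctrl.gripper_close(60); ctrl.pause(.3); s=ctrl.sense(); print('grip',s['grip_width'],s['eef_pos'],s['force']-f0)
ctrl.move_straight([x,y,42],v=15,f_stop=14); ctrl.pause(.2); s=ctrl.sense(); print(s['eef_pos'],s['force']-f0,s['time_s'])
E
```

```text
False [ 596.37966561 -367.69488737   55.63905247]
grip 12.488429333043534 [ 596.14417953 -367.23046393   55.04358037] [ 0.22824396  0.57005383 -0.78302093]
[ 596.22173118 -366.94736677   54.82910365] [-1.08671387  0.52942152  4.73965918] 49.4333
```

```bash
python3 - <<'E'
from h import *
f0=0; x,y=596,-367.4
for z in np.arange(54.5,44,-.7):
    ctrl.move_straight([x,y,z],v=10); ctrl.pause(.15); s=ctrl.sense(); print(round(z,1),np.round(s['eef_pos'][2],2),np.round(s['force'],1))
    if s['force'][2]>22: break
E
```

```text
54.5 54.95 [0.1 2.3 4.7]
53.8 54.86 [-1.8  3.5  9.1]
53.1 54.79 [-3.3  4.5 10.7]
52.4 54.75 [-3.5  5.2 15.4]
51.7 54.71 [-5.  6. 18.]
51.0 54.68 [-6.3  7.  20. ]
50.3 54.65 [-7.3  7.7 23.5]
```

```bash
python3 - <<'E'
from h import *
x,y=596,-367.4
for a in np.linspace(149.7,52.2,9)[1:]:
    ctrl.move_straight([x,y,50.3],rotation=down(a),v=30); s=ctrl.sense(); R=np.array(s['tcp_rot'])
    print(round(a,1),round(float(np.degrees(np.arctan2(R[1,0],R[0,0]))),1),np.round(s['eef_pos'],1),np.round(s['force'],1),round(float(s['torque'][2]),2),s['time_s'])
E
```

```text
137.5 137.5 [ 596.6 -366.7   54.7] [-5.   8.3 24. ] -0.06 52.6583
125.3 125.4 [ 596.9 -366.3   54.7] [-4.7  9.5 23.7] -0.12 53.025
113.1 113.2 [ 597.3 -366.    54.6] [-3.5 10.1 23.3] -0.11 53.3917
100.9 101.0 [ 597.8 -365.9   54.7] [-3.8  9.6 22.8] -0.03 53.7583
88.8 88.8 [ 598.3 -365.8   54.7] [-1.6 10.2 22.5] -0.12 54.125
76.6 76.7 [ 598.8 -365.8   54.7] [-0.2  9.9 21.6] -0.07 54.4917
64.4 64.5 [ 599.2 -365.9   54.7] [ 1.3 10.  20.8] -0.16 54.8583
52.2 52.3 [ 599.6 -366.2   54.7] [ 2.   8.3 20.3] -0.13 55.225
```

```bash
python3 - <<'E'
from h import *
x,y=599,-366.5
ctrl.move_straight([x,y,53.5],v=10); ctrl.gripper_open(); ctrl.pause(.2); ctrl.move_straight([x,y,180],v=100)
ctrl.movep([600,-368,250],down(180)); ctrl.pause(.3); p=snap('wrist'); print(ctrl.sense()['time_s'])
f=cv2.resize(p['frame'][105:215,200:320,::-1],(600,550),interpolation=cv2.INTER_CUBIC); cv2.imwrite('pics/tz2.png',f)
E
```

```text
60.4167
```

View pics/tz2.png

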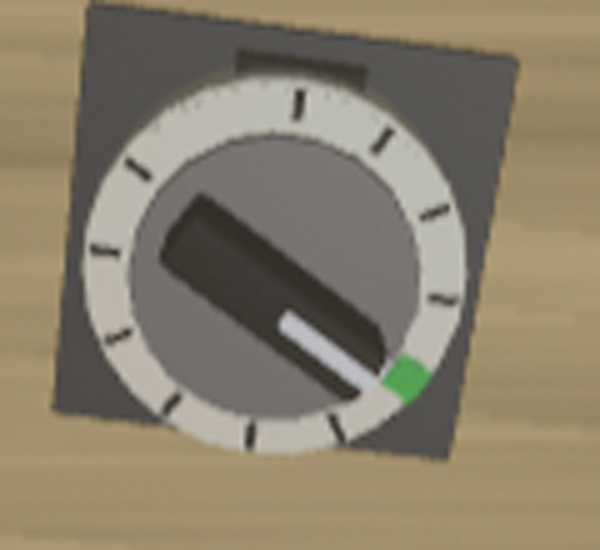

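The timer has not moved and the pointer at (372,388) is close to the green mark at (407,379). A quick numeric check of the angle, and a final look at the case.

```bash
python3 - <<'E'
from h import *
p=ctrl.read_camera('wrist'); p['s']=ctrl.sense()
g=lambda c,z: ray(p,(c[0]/5+200,c[1]/5+105),z)[:2]
an=lambda v: float(np.degrees(np.arctan2(v[1],v[0])))
print('now white',an(g((368,384),76)-g((285,320),76)),'bar edges',an(g((383,332),76)-g((205,197),76)),an(g((352,400),76)-g((163,258),76)))
print('before white',an(g((340,205),76)-g((283,303),76)),'edges',an(g((305,178),76)-g((195,365),76)),an(g((362,215),76)-g((245,415),76)))
c=np.array([597.3,-367.5]); print('mark',an(g((407,379),45)-c),'ticks ring centre',g((275,262),45), 'window',an(g((302,68),36)-c))
ctrl.movep([500,200,300],down(180)); ctrl.pause(.2); q=snap('wrist','end.png'); t=ctrl.sense()['time_s']; print(t)
cv2.imwrite('pics/endc.png',cv2.resize(q['frame'][70:290,100:420,::-1],(800,550)))
E
```

```text
now white 51.4945291617892 bar edges 52.322052300455915 52.038683622504855
before white 150.55933277005178 edges 149.82047274403274 150.66542914881734
mark 49.960101602497616 ticks ring centre [ 595.05035651 -367.82789161] window 172.64552812168353
62.8
```

View pics/endc.png

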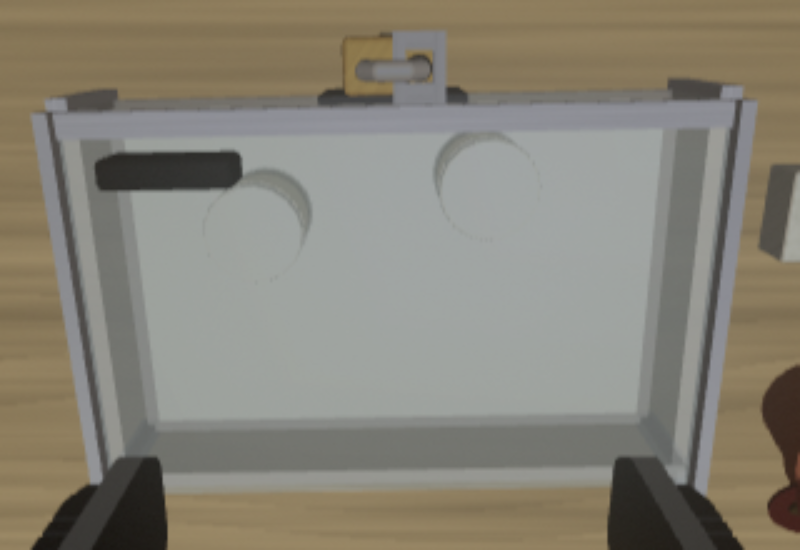

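The lid is shut, the shackle is down at (395,68), and both cups are standing at (255,225) and (490,185). The dial works out to about 121° (2.1 rad), so I'll hand in.

```bash
python3 -c "
from h import *
print(ctrl.finish_job())"
```

```text
the job is handed in; nothing more can be done
None
```

The job is handed in, though no verdict came back: both cups stand in the shut, locked case, the dial measures about 2.1 rad at the green mark, the timer is still centred and square on its tile, and I left everything else where it was.

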